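# Open the cobbler's cement can with its squeeze-tab cap

### The arm

A 7-joint arm with a two-finger parallel gripper is mounted at the origin on the work surface. World frame = base frame: x ahead of the robot, y to its left, z up, the work surface at z = 0. Lengths are in m, angles in rad, forces in N, time in s.
With the tool pointing down it reaches from about 0.4 to 0.875 m from the base axis. Payload 6.5 kg.
Tool frame: the origin (TCP) lies midway between the tips of the shut fingers; the grasp point (between the pads) lies 19 mm behind it; y points along the fingers, z is the direction in which the jaws open and shut, and the axes are right-handed (so a half turn about y gives the same grasp; the last joint's range is limited). The gripper opens to 85 mm and grips with 20 to 120 N. Pads are 22 mm wide; open, the fingers measure 114 mm over their backs; the gripper's body (76 mm by 85 mm) begins 54 mm behind the grasp point. The pads swing forward as they close: fully open they stand 13 mm farther back than shut.
Start: joints at [-1.234, 0.536, -0.004, 1.538, 0.003, 1.067, -0.071], TCP at [0.255, 0.598, 0.231] pointing down, gripper open.
Joint ranges: [-2.7, 2.7], [-0.37, 2.16], [-1.27, 1.26], [0.24, 2.4], [-1.31, 4.45], [0.19, 1.91], [-2.76, 2.76]. Speed limits (rad/s): [2.39, 2.39, 3.14, 3.14, 3.14, 3.14, 3.14].

### API

Orientations are given as a unit quaternion [w, x, y, z].
In Python, from cell import r, viewer, order gives the robot as it stands.
- The arm moves only by the tool jog_arm, never from a script. Its argument "motion" is a list of rows, each a list of 7 numbers: the shift along the world's x, y, z in cm, then the turn, a rotation vector about the world's x, y, z in rad, then the closure, from -1 (fully open) to 1 (shut), so that 0 is half open. A call has 1 to 10 rows; each row shifts and turns the commanded pose from where the row before left it; what a row does not reach is not made up. A row lasts 1/12 s, in which the tool goes at most 41.7 mm and 7.16 degrees, less where a joint would pass 70% of its speed; a pose out of reach is approached as far as the arm can. A call with a gripper value outside its range is refused whole. The fingers move at their own pace and stop on an object; the grip force is fixed at half the most. Time passes only in rows, so rows that do not move let the fingers close. It gives the time, the measured TCP pose, the force and the opening at its end, in the units of the state.
- r.observe(): the state, without advancing time (a new reading comes with each control period).
- viewer.camera(name): name is "side" or "top"; returns a dict with "pixels" (400x640x3 uint8, red, green, blue), "z_map" (400x640 float32, m along the optical axis (not along the pixel's ray), 0 where there is no reading), "fx", "fy", "cx", "cy" (pixels), "R" (3x3) and "t" (3): a world point X has camera coordinates R X + t. Camera axes: x right, y down, z forward; pixel columns grow to the right and rows downward; lengths in m; the calibration is good to about 2 mm. A picture is of the moment at which its call begins.
- order.sign_off(): hands the job in, once; it reports no verdict.
The state is a dict: "time_s": time; "q": joint angles; "qvel": joint speeds; "joint_efforts": joint torques, N m; "ee_pos": TCP position; "tcp_rot": TCP orientation; "wrist_force": force on the tool from outside, world axes, zero at the start; "torque": the same for the moment, N m; "gripper_width": finger opening in m.
Only numpy, scipy, OpenCV 4.12 (cv2) and the standard library are available. Lean on these libraries where they do the work, as an engineer would, in place of code of your own. Each camera call takes 0.05 s, during which the arm holds its last target.

### The job

Open the cement can: squeeze the two side tabs of its cap together and, keeping them squeezed, turn the cap anticlockwise (seen from above) until you feel it come against its stop, then lift it straight off and set it down upright in the empty shallow tray, lowering it all the way before letting go. Squeeze firmly but not hard, never force the cap against its stop or pull on it while it is still locked, and leave everything else on the bench where it is.

Things in the scene. Friction and masses are not known exactly. Their poses are not given: they have to be found in the camera images.
- can: Squat metal cement can, 92 wide, 65 high to its shoulder, fixed in a square timber block (130 x 130 x 22). Origin: centre of its underside on the bench, z up. At +y and -y the shoulder carries two 7 mm high latch lugs, 29 to 41 from the axis, which hold the cap's feet. Neck 24 high inside the cap. The start is locked: cap axes = can axes.
- cap: Loose black ribbed cap, 51 across, 29 high, 0.07 to 0.12 kg with tabs. Origin: on its axis, at shoulder level while on the can (65 above the can's origin); its flat rim is 1 above the origin. Tabs at its +y and -y. Turned anticlockwise from above it meets a stop at 30 to 66 degrees (differs per can); it lifts off only at the stop or within 3 degrees before it. Lift 25 to clear the neck.
- tab_a: Sprung tab at the cap's +y; its frame is the cap's (same origin while not pressed), moving with the tab. Flat upright plate 18 wide along x, from 9 to 38 above the cap's origin, outer face 33 from the axis; below it a foot (2 to 8 high) sticks out to 38 and sits between the latch lugs. Pressing it in 4.5 (its end) takes 6 N rising to 10 N and frees the foot from 3 on. Over 35 N breaks it.
- tab_b: The same tab at the cap's -y, mirrored. Keep both pressed: 66 over both faces at rest, 57 fully squeezed; fingertips 10 or more above the shoulder. Out of the latches, turning takes under 0.06 N m: a sprung seal lifts the cap with 6 N, and 1 to 2 mm once free. The stop is springy, 0.06 N m per degree: 0.15 N m is surely the stop; over 0.45 N m, or pulling up over 20 N while locked, breaks it.
- tray: Empty shallow square steel tray fixed on the bench, 180 x 180, rim 12 high, walls and floor 4 thick. Origin: centre of its underside, z up, sides along its x and y. The cap, upright on its floor, has its origin 3 above the tray's origin.
- last: Bystander: iron shoe last on a round foot, 90 across at the foot, 115 high, loose. Origin: centre of its underside.
- hammer: Bystander: hammer lying on the bench, loose. Origin: under its middle, x along the handle.
- awl: Bystander: awl lying on the bench, loose. Origin: under its middle, x along it.
- brush: Bystander: brush lying on the bench, loose. Origin: under its middle, x along it.
- jar: Bystander: orange jar, 60 across, 60 high, loose. Origin: centre of its underside.
- tin: Bystander: flat dark polish tin, 80 across, 25 high, loose. Origin: centre of its underside.
- heel: Bystander: rubber heel piece, 88 x 55 x 8, loose. Origin: near its middle, on its underside.
- shoe: Bystander: black leather shoe, about 230 long, 85 high, loose. Origin: near its middle, on its underside.
There are look-alikes about, which are no part of the job. There is more than one size of the cap; the one meant has the size given above.

How it is judged:
By the outcome, as a careful person would: the job done as asked, in the order asked, and still so for the second after the job is handed in, with the robot touching nothing.
It also fails if it takes over 72 s, if anything falls off the work surface, if the arm or the gripper's body presses on something with over 40 N, if the wrist force passes 120 N, or if a joint passes its speed limit or range.

## Working session

There is one attempt and no reset: what is moved stays moved. The work goes in short steps, Python scripts to look and compute and a tool call to move; the robot and the scene stay as the last step left them, time stands still between calls to the robot, and variables do not carry over. Pictures are saved under pics/ and viewed, and the job is handed in when it is done.

Besides the shell and the picture viewer there is one more tool, called as a command line: name --pt "numbers of a row" for each row, then --argument value for the rest. jog_arm: Moves the arm, as the interface text tells. Its arguments: {"type":"object","properties":{"motion":{"type":"array","items":{"type":"array","items":{"type":"number"}}}},"required":["motion"]}

```bash
mkdir -p pics; ls; python3 - <<'E'
from cell import r,viewer
import cv2
for n in("top","side"):
    c=viewer.camera(n); cv2.imwrite(f"pics/{n}0.png",c["pixels"][:,:,::-1])
    print(n,c["fx"],c["cx"],c["cy"],c["R"],c["t"])
s=r.observe()
for k in s: print(k,s[k])
E
```

```text
pics
top 444.72693607515305 317.9948321299405 196.6317475756022 [[ 0.00752546 -0.99996208  0.00438175]
 [-0.99456746 -0.00793967 -0.10379082]
 [ 0.10382168 -0.00357687 -0.9945895 ]] [0.00777018 0.47193069 1.08816041]
side 379.6633427721828 314.0296965301807 203.25278926579563 [[ 9.81600040e-01 -1.90948477e-01  1.99648119e-04]
 [-1.41154467e-01 -7.26329612e-01 -6.72696596e-01]
 [ 1.28595401e-01  6.60290825e-01 -7.39918407e-01]] [-0.47121807  0.1170119   0.92726019]
time_s 0.1
q [-1.23422644  0.53711445 -0.00442827  1.53874684  0.00258876  1.06727002
 -0.07118414]
qvel [-0.0001511  -0.00229939 -0.00200781 -0.00255127 -0.00022683  0.00068256
 -0.00157334]
joint_efforts [ 2.67880299e-03 -5.84562600e+01  1.05168287e+00 -2.59775162e+01
  1.26295086e-02  4.64639059e-03 -1.40712658e-05]
ee_pos [0.25457901 0.59747602 0.23049591]
tcp_rot [-0.69228409  0.69335885 -0.14148511  0.14134426]
wrist_force [-0.18856887  0.09185395  0.2818888 ]
torque [ 0.03323142  0.02662187 -0.03527429]
gripper_width 0.08550054905576386
```

View pics/top0.png

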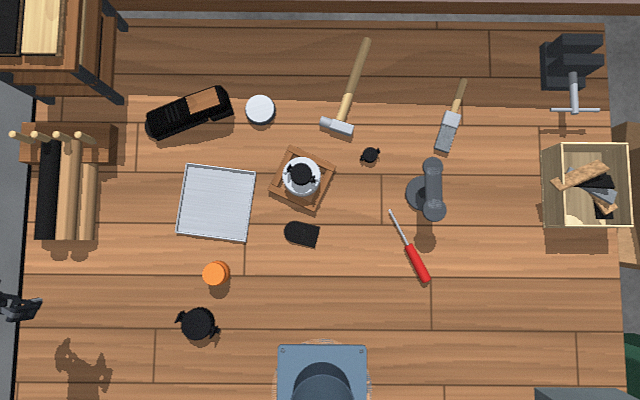

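View pics/side0.png

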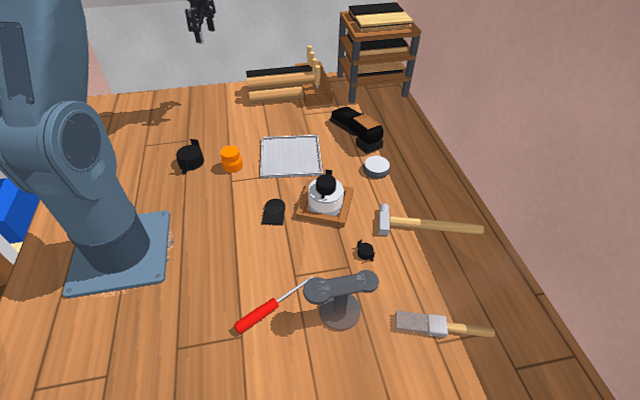

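Three caps are visible in the top view: one on the can at (301,174), a larger loose one at (198,324) and a smaller loose one at (369,155). The one on the can fits, since it sits locked on the neck of the can in the timber block. I'll confirm that with a crop and measurements.

```bash
cat > h.py <<'E'
from cell import r,viewer,order
import numpy as np,cv2
def cam(n): return viewer.camera(n)
def pts(c):
    z=c["z_map"].astype(float); v,u=np.mgrid[:400,:640]
    P=np.stack([(u-c["cx"])/c["fx"]*z,(v-c["cy"])/c["fy"]*z,z],-1)
    W=(P-c["t"])@c["R"]; W[z==0]=np.nan
    return W
def crop(c,u0,u1,v0,v1,k,name):
    im=c["pixels"][v0:v1,u0:u1,::-1]; cv2.imwrite("pics/"+name,cv2.resize(im,None,fx=k,fy=k,interpolation=cv2.INTER_CUBIC))
def ray(c,u,v,z):
    d=np.array([(u-c["cx"])/c["fx"],(v-c["cy"])/c["fy"],1])@c["R"]; o=-np.asarray(c["t"])@c["R"]
    return o+d*(z-o[2])/d[2]
E
python3 - <<'E'
from h import *
c=cam("top"); W=pts(c); crop(c,255,350,135,220,6,"can_top.png")
s=cam("side"); S=pts(s); crop(s,285,365,160,235,7,"can_side.png")
# tray, block masks by height near
def show(name,W,m):
    P=W[m]; print(name,m.sum(),P.mean(0).round(4),P.min(0).round(4),P.max(0).round(4))
for nm,X,cc,(u0,u1,v0,v1) in(("top",W,c,(255,350,135,220)),("side",S,s,(285,365,160,235))):
    reg=np.zeros((400,640),bool); reg[v0:v1,u0:u1]=1
    z=X[...,2]
    for lo,hi in((.015,.03),(.055,.072),(.085,.099),(.099,.11)):
        m=reg&(z>lo)&(z<hi)
        if m.sum():
            show(f"{nm} {lo}-{hi}",X,m)
            p=X[m][:,:2].astype(np.float32); print("   minrect",cv2.minAreaRect(p),"circ",cv2.minEnclosingCircle(p))
P=W[174,301];print(P)
# tray
px=c["pixels"].astype(int); z=W[...,2]
reg=np.zeros((400,640),bool); reg[155:250,165:265]=1
m=reg&(px.min(-1)>110)&(z<.03)&(abs(px[...,0]-px[...,2])<30)
m=cv2.morphologyEx(m.astype(np.uint8),cv2.MORPH_OPEN,np.ones((3,3)))>0
show("tray",W,m); print(cv2.minAreaRect(W[m][:,:2].astype(np.float32)))
E
```

```text
top 0.015-0.03 1241 [0.5178 0.0539 0.023 ] [ 0.436  -0.0309  0.015 ] [0.6038 0.1715 0.0299]
   minrect ((0.5305105447769165, 0.07563655078411102), (0.17699161171913147, 0.1305396407842636), 65.10307312011719) circ ((0.5279574394226074, 0.06921624392271042), 0.10256100445985794)
top 0.055-0.072 660 [0.5165 0.0539 0.0659] [0.4741 0.0094 0.055 ] [0.5649 0.0999 0.072 ]
   minrect ((0.5193784832954407, 0.054423317313194275), (0.09053000062704086, 0.09032061696052551), 1.5463383197784424) circ ((0.5200440287590027, 0.054605402052402496), 0.046624183654785156)
top 0.085-0.099 389 [0.5199 0.0544 0.0947] [0.4948 0.0214 0.0851] [0.5445 0.0855 0.0988]
   minrect ((0.5200625061988831, 0.05362565815448761), (0.05030275136232376, 0.061145100742578506), 9.351792335510254) circ ((0.5199617743492126, 0.053313374519348145), 0.032858557999134064)
top 0.099-0.11 31 [0.5193 0.0546 0.1025] [0.4958 0.0214 0.0991] [0.5398 0.0869 0.1071]
   minrect ((0.5135940909385681, 0.057267580181360245), (0.06574338674545288, 0.03155873343348503), 64.9743423461914) circ ((0.5210263729095459, 0.054172299802303314), 0.033
[... 648 characters left out ...]
847 0.0984]
   minrect ((0.5213868021965027, 0.05237334221601486), (0.050192177295684814, 0.062334656715393066), 7.597304821014404) circ ((0.5215691924095154, 0.052511055022478104), 0.03476337715983391)
side 0.099-0.11 19 [0.5205 0.0513 0.1007] [0.5002 0.0191 0.099 ] [0.5426 0.0876 0.1026]
   minrect ((0.5207054615020752, 0.0529397688806057), (0.06918788701295853, 0.01598144695162773), 64.28219604492188) circ ((0.5198312997817993, 0.053360775113105774), 0.03539912402629852)
[0.51762656 0.05207327 0.09587504]
tray 4653 [0.4547 0.2696 0.0056] [ 0.3624  0.1742 -0.0024] [0.5508 0.3645 0.0185]
((0.4587918519973755, 0.2699044942855835), (0.17631809413433075, 0.1798139065504074), 83.13391876220703)
```

View pics/can_top.png

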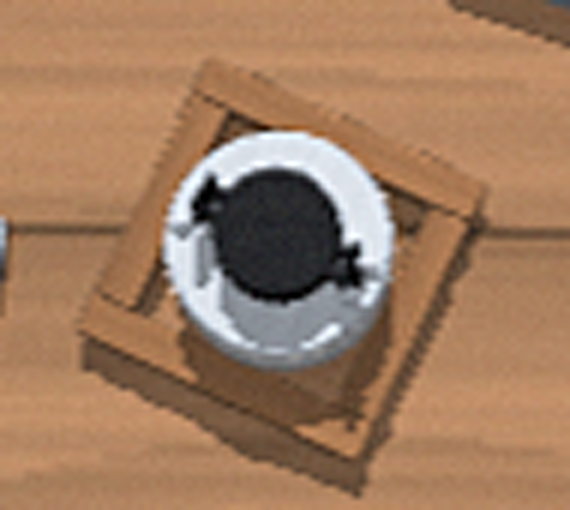

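View pics/can_side.png

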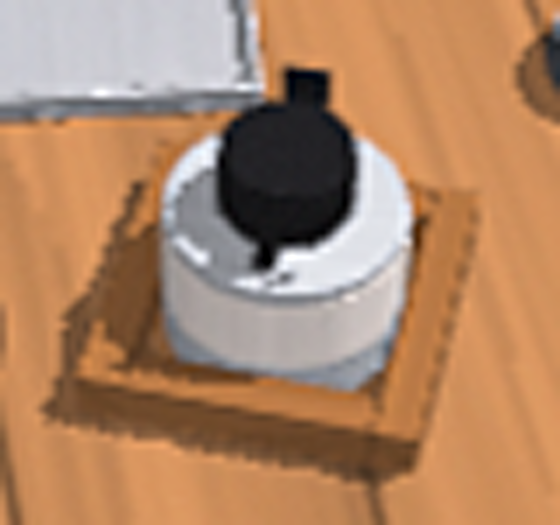

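The crop shows a round black cap about 51 across on the can's shoulder, with two tabs at crop (207,200) and (348,266). These correspond to image (289.5,168) and (313,179). The size fits the job's cap; the loose ones are clearly larger and smaller. Next I'll refine the axis, yaw and sizes, and check the tray contents and the gripper's orientation.

```bash
python3 - <<'E'
from h import *
from scipy.spatial.transform import Rotation as Ro
for n in("top","side"):
    c=cam(n);W=pts(c);z=W[...,2];px=c["pixels"].astype(int)
    near=np.hypot(W[...,0]-.52,W[...,1]-.0535)
    # cap top
    m=(near<.04)&(z>.09)&(z<.0975)&(px.max(-1)<90); 
    m1=cv2.morphologyEx(m.astype(np.uint8),cv2.MORPH_OPEN,cv2.getStructuringElement(2,(7,7)))
    cn=max(cv2.findContours(m1,0,1)[0],key=cv2.contourArea)
    e=cv2.fitEllipse(cn); print(n,"captop px",e,"->",ray(c,e[0][0],e[0][1],.0945))
    print("  z of cap top",np.median(z[m1>0]), "circle",cv2.minEnclosingCircle(W[m1>0][:,:2].astype(np.float32)))
    # dark tabs: dark pixels beyond 27mm radius
    t=(near>.0265)&(near<.045)&(z>.075)&(z<.108)&(px.max(-1)<100)
    P=W[t];a=P[P[:,1]>.0535];b=P[P[:,1]<=.0535]
    if len(a)and len(b):
        print("  tabs",len(a),a.mean(0).round(4),len(b),b.mean(0).round(4))
        d=a.mean(0)-b.mean(0); print("  dir",np.degrees(np.arctan2(d[1],d[0])), "mid",((a.mean(0)+b.mean(0))/2).round(4))
    # block top rect
    k=(near<.1)&(z>.017)&(z<.026)&(px[...,0]>px[...,2]+25)
    k=cv2.morphologyEx(k.astype(np.uint8),cv2.MORPH_OPEN,np.ones((3,3)))>0
    print("  block",k.sum(),cv2.minAreaRect(W[k][:,:2].astype(np.float32)))
    # shoulder white
    w=(near<.055)&(z>.06)&(z<.069); print("  shoulder z",np.median(z[w]),cv2.minEnclosingCircle(W[w][:,:2].astype(np.float32)))
    # reference: bench height, tray rim
    print("  bench z",np.nanmedian(z[(W[...,0]>.4)&(W[...,0]<.44)&(abs(W[...,1]-.05)<.03)]))
    tr=(z>.006)&(z<.02)&(W[...,0]>.34)&(W[...,0]<.57)&(W[...,1]>.16)&(W[...,1]<.38)&(px.min(-1)>90)
    print("  tray rim",tr.sum(),cv2.minAreaRect(W[tr][:,:2].astype(np.float32)))
R=Ro.from_quat(np.roll(r.observe()["tcp_rot"],-1)).as_matrix()
print(R.round(3)); print("jaw yaw",np.degrees(np.arctan2(R[1,2],R[0,2])))
E
```

```text
Traceback (most recent call last):
ValueError: max() iterable argument is empty
```

jog_arm --pt "0 0 2 0 0 0 -0.35" --pt "0 0 2 0 0 0 -0.35" --pt "0 0 2 0 0 0 -0.35" --pt "1 0 0 0 0 0 -0.35" --pt "1 0 0 0 0 0 -0.35" --pt "1 0 0 0 0 0 -0.35"

```text
time_s: 0.75
ee_pos: [0.2857, 0.5975, 0.2906]
tcp_rot: [-0.692, 0.693, -0.141, 0.142]
wrist_force: [0.7, 0.2, -1.0]
gripper_width: 0.0578
```

```bash
python3 - <<'E'
from h import *
from scipy.spatial.transform import Rotation as Ro
for n in("top","side"):
    c=cam(n);W=pts(c);z=W[...,2];px=c["pixels"].astype(int)
    near=np.hypot(W[...,0]-.52,W[...,1]-.0535)
    q=(near<.02); print(n,"top z",np.nanpercentile(z[q],[5,50,95]),px[q].mean(0))
    m=(near<.04)&(z>.089)&(z<.102)
    m1=cv2.morphologyEx(m.astype(np.uint8),cv2.MORPH_OPEN,cv2.getStructuringElement(cv2.MORPH_ELLIPSE,(9,9)))
    if m1.sum():
        cn=max(cv2.findContours(m1,cv2.RETR_EXTERNAL,cv2.CHAIN_APPROX_NONE)[0],key=cv2.contourArea)
        e=cv2.fitEllipse(cn); print(n,"captop px",e,"->",ray(c,e[0][0],e[0][1],.0945))
        print("circle",cv2.minEnclosingCircle(W[m1>0][:,:2].astype(np.float32)))
    t=(near>.0275)&(near<.037)&(z>.08)&(z<.108)
    P=W[t];a=P[P[:,1]>.0535];b=P[P[:,1]<=.0535]
    if len(a)and len(b):
        print("  tabs",len(a),a.mean(0).round(4),len(b),b.mean(0).round(4))
        d=a.mean(0)-b.mean(0); print("  dir",np.degrees(np.arctan2(d[1],d[0])), "mid",((a.mean(0)+b.mean(0))/2).round(4))
    k=(near<.1)&(z>.017)&(z<.026)&(px[...,0]>px[...,2]+25)
    k=cv2.morphologyEx(k.astype(np.uint8),cv2.MORPH_OPEN,np.ones((3,3)))>0
    print("  block",k.sum(),cv2.minAreaRect(W[k][:,:2].astype(np.float32)))
    w=(near<.055)&(z>.06)&(z<.069); print("  shoulder z",np.median(z[w]),cv2.minEnclosingCircle(W[w][:,:2].astype(np.float32)))
    print("  bench z",np.nanmedian(z[(W[...,0]>.4)&(W[...,0]<.44)&(abs(W[...,1]-.05)<.03)]))
    tr=(z>.006)&(z<.02)&(W[...,0]>.34)&(W[...,0]<.57)&(W[...,1]>.16)&(W[...,1]<.38)&(px.min(-1)>90)
    print("  tray rim",tr.sum(),cv2.minAreaRect(W[tr][:,:2].astype(np.float32)))
R=Ro.from_quat(np.roll(r.observe()["tcp_rot"],-1)).as_matrix()
print(R.round(3)); print("jaw yaw",np.degrees(np.arctan2(R[1,2],R[0,2])))
E
```

```text
top top z [0.09245805 0.09540218 0.09870209] [39.65486726 40.71681416 44.12389381]
top captop px ((300.04107666015625, 173.11463928222656), (20.2823429107666, 20.71959686279297), 66.92608642578125) -> [0.51993089 0.05440537 0.0945    ]
circle ((0.5202354192733765, 0.05455401539802551), 0.025826504454016685)
  tabs 25 [0.5327 0.0821 0.0968] 19 [0.507  0.026  0.0982]
  dir 65.41317295397315 mid [0.5198 0.054  0.0975]
  block 794 ((0.5203547477722168, 0.054592642933130264), (0.13041043281555176, 0.12924771010875702), 65.24580383300781)
  shoulder z 0.06605082579121993 ((0.5201964378356934, 0.05456959083676338), 0.04633363336324692)
  bench z 0.0024017990619865605
  tray rim 2163 ((0.4585834741592407, 0.26951277256011963), (0.21774999797344208, 0.2270624339580536), 87.7900390625)
side top z [0.09003529 0.09222279 0.09388097] [33.8943662  33.32394366 36.82394366]
side captop px ((326.9690856933594, 182.29270935058594), (11.637277603149414, 18.366151809692383), 66.36428833007812) -> [0.52184239 0.04467101 0.0945    ]
circle ((0.5212823152542114, 0.04678726941347122), 0.02868490293622017)
  tabs 35 [0.5355 0.081  0.0944] 50 [0.5088 0.0249 0.0911]
  dir 64.56463756786907 mid [0.5222 0.0529 0.0928]
  block 596 ((0.5215085744857788, 0.05202020704746246), (0.129269540309906, 0.13018614053726196), 65.76813507080078)
  shoulder z 0.06314605312275545 ((0.5212996006011963, 0.05181151628494263), 0.04616566002368927)
  bench z -0.0014970374185185682
  tray rim 302 ((0.4603423774242401, 0.2706553041934967), (0.18551786243915558, 0.1805470883846283), 83.48989868164062)
[[ 0.919  0.001  0.395]
 [-0.395 -0.003  0.919]
 [ 0.002 -1.    -0.002]]
jaw yaw 66.71232923472594
```

jog_arm --pt "1.2 -2.7 0 0 0 0 -1" --pt "1.2 -2.7 0 0 0 0 -1" --pt "1.2 -2.7 0 0 0 0 -1" --pt "1.2 -2.7 0 0 0 0 -1" --pt "1.2 -2.7 0 0 0 0 -1" --pt "1.2 -2.7 0 0 0 0 -1" --pt "1.2 -2.7 0 0 0 0 -1" --pt "1.2 -2.7 0 0 0 0 -1" --pt "1.2 -2.7 0 0 0 0 -1" --pt "1.2 -2.7 0 0 0 0 -1"

```text
time_s: 1.68
ee_pos: [0.4047, 0.3262, 0.2905]
tcp_rot: [-0.692, 0.693, -0.142, 0.141]
wrist_force: [0.3, -0.3, -0.7]
gripper_width: 0.0857
```

jog_arm --pt "1.2 -2.7 0 0 0 0 -1" --pt "1.2 -2.7 0 0 0 0 -1" --pt "1.2 -2.7 0 0 0 0 -1" --pt "1.2 -2.7 0 0 0 0 -1" --pt "1.2 -2.7 0 0 0 0 -1" --pt "1.2 -2.7 0 0 0 0 -1" --pt "1.2 -2.7 0 0 0 0 -1" --pt "1.2 -2.7 0 0 0 0 -1" --pt "1.2 -2.7 0 0 0 0 -1" --pt "0 0 0 0 0 0 -1"

```text
time_s: 2.52
ee_pos: [0.5142, 0.0782, 0.2907]
tcp_rot: [-0.691, 0.693, -0.144, 0.145]
wrist_force: [-0.1, -0.2, 0.8]
gripper_width: 0.0853
```

```bash
python3 - <<'E'
from h import *
from scipy.spatial.transform import Rotation as Ro
s=r.observe();R=Ro.from_quat(np.roll(s["tcp_rot"],-1)).as_matrix()
print(s["q"].round(3),s["ee_pos"].round(4),"jaw yaw",np.degrees(np.arctan2(R[1,2],R[0,2])),"finger axis",R[:,1].round(4),s["wrist_force"],s["torque"],s["gripper_width"],s["time_s"])
E
```

```text
[-0.46   0.251  0.265  1.825 -0.07   1.076  0.989] [0.5142 0.0782 0.2907] jaw yaw 66.42920312100674 finger axis [ 1.0e-04 -3.5e-03 -1.0e+00] [-0.10082808 -0.22833105  0.7605101 ] [-0.02731199  0.02027424 -0.0068806 ] 0.08529033098874036 2.5167
```

jog_arm --pt "0.6 -1.5 -3 0 0 -0.02 -1" --pt "0 -1 -3 0 0 0 -1" --pt "0 0 -3 0 0 0 -1" --pt "0 0 -3 0 0 0 -1" --pt "0 0 -3 0 0 0 -1" --pt "0 0 -1 0 0 0 -1" --pt "0 0 0 0 0 0 -1"

```text
time_s: 3.1
ee_pos: [0.5163, 0.0597, 0.1286]
tcp_rot: [-0.69, 0.692, -0.15, 0.146]
wrist_force: [-0.2, -0.2, -0.1]
gripper_width: 0.0854
```

```bash
cat >> h.py <<'E'
def st():
    from scipy.spatial.transform import Rotation as Ro
    s=r.observe();R=Ro.from_quat(np.roll(s["tcp_rot"],-1)).as_matrix()
    print("t",s["time_s"],"q7",s["q"][6].round(3),"p",s["ee_pos"].round(4),"yaw",np.degrees(np.arctan2(R[1,2],R[0,2])).round(2),"axis",R[:,1].round(4),"F",np.round(s["wrist_force"],2),"M",np.round(s["torque"],3),"w",round(s["gripper_width"],4))
    f=np.array(s["wrist_force"]);print("  F along jaw %.2f across %.2f"%(f@R[:,2],f@R[:,0]))
E
python3 - <<'E'
from h import *
st()
c=cam("side");crop(c,270,390,110,230,5,"ap_side.png")
c=cam("top");crop(c,245,355,120,225,5,"ap_top.png")
E
```

```text
t 3.1 q7 1.089 p [0.5163 0.0597 0.1286] yaw 65.78 axis [-0.0061 -0.0014 -1.    ] F [-0.17 -0.18 -0.1 ] M [-0.037  0.042 -0.004] w 0.0854
  F along jaw -0.24 across -0.08
```

View pics/ap_side.png

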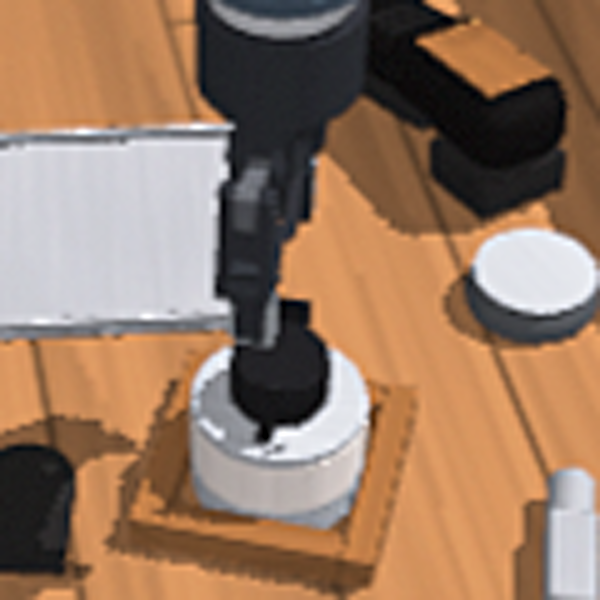

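The fingers are coming down over the cap, with the near finger tip at crop (260,340), and they haven't touched anything. I'll let the arm settle to see the real pose.

jog_arm --pt "0 0 0 0 0 0 -1" --pt "0 0 0 0 0 0 -1" --pt "0 0 0 0 0 0 -1"

```text
time_s: 3.45
ee_pos: [0.5198, 0.0602, 0.1327]
tcp_rot: [0.692, -0.691, 0.148, -0.149]
wrist_force: [-0.6, 0.2, -0.6]
gripper_width: 0.0854
```

```bash
python3 -c "
from h import *
st()"
```

```text
t 3.45 q7 1.089 p [0.5198 0.0602 0.1327] yaw 65.78 axis [ 2.5e-03  6.0e-04 -1.0e+00] F [-0.56  0.24 -0.57] M [ 0.006 -0.009  0.04 ] w 0.0854
  F along jaw -0.02 across -0.61
```

jog_arm --pt "0.1 -0.35 0 0 0 -0.007 -1" --pt "0 -0.3 0 0 0 0 -1" --pt "0 0 -1 0 0 0 -1" --pt "0 0 -1 0 0 0 -1" --pt "0 0 -1 0 0 0 -1" --pt "0 0 -1 0 0 0 -1" --pt "0 0 -1 0 0 0 -1" --pt "0 0 -0.7 0 0 0 -1" --pt "0 0 0 0 0 0 -1" --pt "0 0 0 0 0 0 -1"

```text
time_s: 4.28
ee_pos: [0.5195, 0.0534, 0.0737]
tcp_rot: [-0.691, 0.691, -0.151, 0.15]
wrist_force: [-0.3, 0.0, -1.0]
gripper_width: 0.0852
```

```bash
python3 - <<'E'
from h import *
st()
c=cam("side");crop(c,270,390,110,230,5,"g_side.png")
E
```

```text
t 4.2833 q7 1.124 p [0.5195 0.0534 0.0737] yaw 65.38 axis [-1.1e-03 -3.0e-04 -1.0e+00] F [-0.32  0.02 -0.95] M [-0.036  0.012 -0.031] w 0.0852
  F along jaw -0.11 across -0.30
```

View pics/g_side.png

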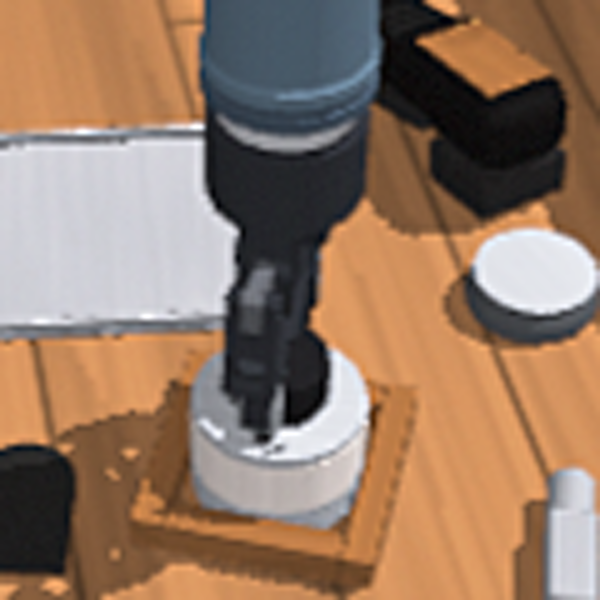

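jog_arm --pt "0 0 0 0 0 0 -0.8" --pt "0 0 0 0 0 0 -0.7" --pt "0 0 0 0 0 0 -0.62" --pt "0 0 0 0 0 0 -0.58" --pt "0 0 0 0 0 0 -0.58" --pt "0 0 0 0 0 0 -0.58"

```text
time_s: 4.83
ee_pos: [0.5199, 0.0535, 0.0744]
tcp_rot: [0.691, -0.691, 0.151, -0.151]
wrist_force: [-0.4, -0.2, 0.3]
gripper_width: 0.0675
```

```bash
python3 -c "
from h import *
st()"
```

```text
t 4.8333 q7 1.124 p [0.5199 0.0535 0.0744] yaw 65.38 axis [ 3.e-04  0.e+00 -1.e+00] F [-0.36 -0.18  0.33] M [-0.016 -0.029  0.002] w 0.0675
  F along jaw -0.31 across -0.25
```

jog_arm --pt "0 0 0 0 0 0 -0.55" --pt "0 0 0 0 0 0 -0.52" --pt "0 0 0 0 0 0 -0.49" --pt "0 0 0 0 0 0 -0.49" --pt "0 0 0 0 0 0 -0.49"

```text
time_s: 5.25
ee_pos: [0.52, 0.0537, 0.0746]
tcp_rot: [0.691, -0.691, 0.151, -0.151]
wrist_force: [-0.3, 0.8, 4.9]
gripper_width: 0.0639
```

```bash
python3 -c "
from h import *
st()"
```

```text
t 5.25 q7 1.124 p [0.52   0.0537 0.0746] yaw 65.38 axis [ 4.e-04  3.e-04 -1.e+00] F [-0.27  0.8   4.86] M [0.177 0.113 0.024] w 0.0639
  F along jaw 0.62 across -0.57
```

jog_arm --pt "0 0 0.03 0 0 0 -0.47" --pt "0 0 0.03 0 0 0 -0.45" --pt "0 0 0.03 0 0 0 -0.43" --pt "0 0 0.03 0 0 0 -0.41" --pt "0 0 0 0 0 0 -0.41" --pt "0 0 0 0 0 0 -0.41"

```text
time_s: 5.75
ee_pos: [0.52, 0.0536, 0.0757]
tcp_rot: [0.691, -0.691, 0.151, -0.151]
wrist_force: [-0.8, 0.1, 4.0]
gripper_width: 0.0604
```

```bash
python3 -c "
from h import *
st()"
```

```text
t 5.75 q7 1.124 p [0.52   0.0536 0.0757] yaw 65.38 axis [ 5.e-04  2.e-04 -1.e+00] F [-0.78  0.08  3.97] M [ 0.209  0.089 -0.023] w 0.0604
  F along jaw -0.26 across -0.74
```

jog_arm --pt "0 0 0.03 0 0 0 -0.39" --pt "0 0 0.03 0 0 0 -0.37" --pt "0 0 0.03 0 0 0 -0.355" --pt "0 0 0 0 0 0 -0.35" --pt "0 0 0 0 0 0 -0.35" --pt "0 0 0 0 0 0 -0.35"

```text
time_s: 6.25
ee_pos: [0.5199, 0.0535, 0.0764]
tcp_rot: [0.691, -0.691, 0.151, -0.151]
wrist_force: [-0.5, 1.4, 5.0]
gripper_width: 0.0576
```

```bash
python3 -c "
from h import *
st()"
```

```text
t 6.25 q7 1.123 p [0.5199 0.0535 0.0764] yaw 65.38 axis [ 3.e-04  0.e+00 -1.e+00] F [-0.47  1.37  5.04] M [0.195 0.05  0.019] w 0.0576
  F along jaw 1.05 across -1.00
```

jog_arm --pt "0 0 0 0 0 0.02 -0.35" --pt "0 0 0 0 0 0.03 -0.35" --pt "0 0 0 0 0 0.03 -0.35" --pt "0 0 0 0 0 0.0 -0.35"

```text
time_s: 6.58
ee_pos: [0.52, 0.0534, 0.0765]
tcp_rot: [0.697, -0.696, 0.122, -0.122]
wrist_force: [0.6, 1.1, 5.7]
gripper_width: 0.0579
```

```bash
python3 -c "
from h import *
st()"
```

```text
t 6.5833 q7 1.188 p [0.52   0.0534 0.0765] yaw 70.1 axis [ 5.e-04  0.e+00 -1.e+00] F [0.63 1.14 5.74] M [ 0.13  -0.061  0.02 ] w 0.0579
  F along jaw 1.29 across 0.21
```

jog_arm --pt "0 0 0 0 0 0.035 -0.35" --pt "0 0 0 0 0 0.035 -0.35" --pt "0 0 0 0 0 0.035 -0.35" --pt "0 0 0 0 0 0.035 -0.35" --pt "0 0 0 0 0 0.035 -0.35" --pt "0 0 0 0 0 0.035 -0.35" --pt "0 0 0 0 0 0.0 -0.35"

```text
time_s: 7.17
ee_pos: [0.52, 0.0533, 0.0765]
tcp_rot: [0.705, -0.705, 0.049, -0.049]
wrist_force: [0.2, 0.1, 5.7]
gripper_width: 0.0578
```

```bash
python3 - <<'E'
from h import *
st()
c=cam("side");crop(c,270,390,110,230,5,"t1_side.png")
c=cam("top");crop(c,245,355,120,225,5,"t1_top.png")
st()
E
```

```text
t 7.1667 q7 1.35 p [0.52   0.0533 0.0765] yaw 82.06 axis [ 4.e-04  0.e+00 -1.e+00] F [0.17 0.14 5.73] M [ 0.053 -0.061 -0.01 ] w 0.0578
  F along jaw 0.16 across 0.16
t 7.2667 q7 1.348 p [0.52   0.0533 0.0765] yaw 81.93 axis [ 4.e-04  0.e+00 -1.e+00] F [1.39 0.14 4.6 ] M [ 0.005 -0.133  0.016] w 0.0581
  F along jaw 0.34 across 1.36
```

View pics/t1_side.png

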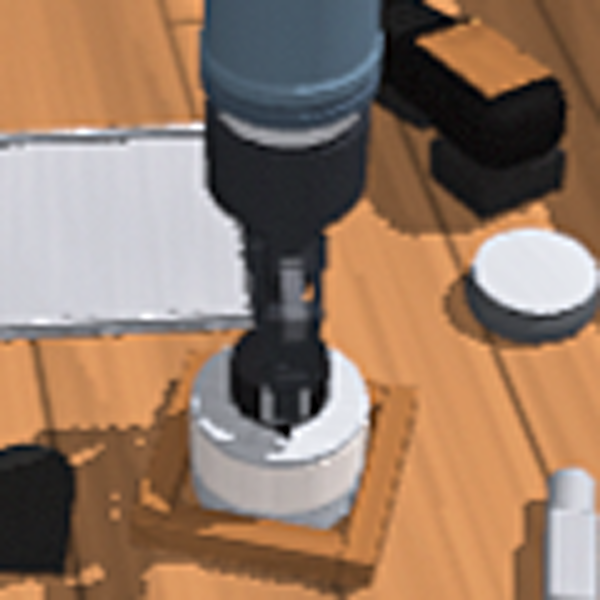

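The foot has moved from crop (265,432) to (285,432), so the cap is turning with the fingers. Torque is about 0.

jog_arm --pt "0 0 0 0 0 0.035 -0.35" --pt "0 0 0 0 0 0.035 -0.35" --pt "0 0 0 0 0 0.035 -0.35" --pt "0 0 0 0 0 0.035 -0.35" --pt "0 0 0 0 0 0.035 -0.35" --pt "0 0 0 0 0 0.0 -0.35"

```text
time_s: 7.77
ee_pos: [0.5199, 0.0533, 0.0764]
tcp_rot: [-0.707, 0.707, 0.013, -0.012]
wrist_force: [0.2, -0.3, 3.9]
gripper_width: 0.0573
```

```bash
python3 -c "
from h import *
st()"
```

```text
t 7.7667 q7 1.486 p [0.5199 0.0533 0.0764] yaw 92.03 axis [ 2.e-04 -0.e+00 -1.e+00] F [ 0.19 -0.3   3.91] M [-0.02  -0.115  0.068] w 0.0573
  F along jaw -0.31 across 0.18
```

jog_arm --pt "0 0 0 0 0 0.02 -0.35" --pt "0 0 0 0 0 0.02 -0.35" --pt "0 0 0 0 0 0.0 -0.35"

```text
time_s: 8.02
ee_pos: [0.5198, 0.0534, 0.0764]
tcp_rot: [-0.707, 0.707, 0.027, -0.027]
wrist_force: [0.5, -0.4, 4.7]
gripper_width: 0.0583
```

```bash
python3 -c "
from h import *
st()"
```

```text
t 8.0167 q7 1.518 p [0.5198 0.0534 0.0764] yaw 94.35 axis [ 1.e-04 -0.e+00 -1.e+00] F [ 0.49 -0.42  4.65] M [ 0.046 -0.087 -0.023] w 0.0583
  F along jaw -0.46 across 0.46
```

jog_arm --pt "0 0 0 0 0 0.02 -0.35" --pt "0 0 0 0 0 0.02 -0.35" --pt "0 0 0 0 0 0.0 -0.35"

```text
time_s: 8.27
ee_pos: [0.5198, 0.0535, 0.0764]
tcp_rot: [0.706, -0.706, -0.041, 0.041]
wrist_force: [0.9, 0.3, 5.1]
gripper_width: 0.0577
```

```bash
python3 -c "
from h import *
st()"
```

```text
t 8.2667 q7 1.55 p [0.5198 0.0535 0.0764] yaw 96.68 axis [ 1.e-04  0.e+00 -1.e+00] F [0.9  0.27 5.15] M [ 0.015 -0.106  0.013] w 0.0577
  F along jaw 0.17 across 0.93
```

jog_arm --pt "0 0 0 0 0 0.02 -0.35" --pt "0 0 0 0 0 0.02 -0.35" --pt "0 0 0 0 0 0.0 -0.35"

```text
time_s: 8.52
ee_pos: [0.5198, 0.0534, 0.0764]
tcp_rot: [0.705, -0.705, -0.055, 0.055]
wrist_force: [0.3, -1.0, 5.6]
gripper_width: 0.0579
```

```bash
python3 -c "
from h import *
st()"
```

```text
t 8.5167 q7 1.581 p [0.5198 0.0534 0.0764] yaw 98.98 axis [-1.e-04  0.e+00 -1.e+00] F [ 0.25 -1.01  5.59] M [ 0.062 -0.08  -0.004] w 0.0579
  F along jaw -1.04 across 0.09
```

jog_arm --pt "0 0 0 0 0 0.02 -0.35" --pt "0 0 0 0 0 0.02 -0.35" --pt "0 0 0 0 0 0.0 -0.35"

```text
time_s: 8.77
ee_pos: [0.5198, 0.0535, 0.0764]
tcp_rot: [0.704, -0.704, -0.069, 0.069]
wrist_force: [0.9, 0.4, 4.4]
gripper_width: 0.0578
```

```bash
python3 -c "
from h import *
st()"
```

```text
t 8.7667 q7 1.613 p [0.5198 0.0535 0.0764] yaw 101.28 axis [ 0.  0. -1.] F [0.86 0.44 4.44] M [ 0.018 -0.06   0.006] w 0.0578
  F along jaw 0.26 across 0.93
```

jog_arm --pt "0 0 0 0 0 0.02 -0.35" --pt "0 0 0 0 0 0.02 -0.35" --pt "0 0 0 0 0 0.0 -0.35"

```text
time_s: 9.02
ee_pos: [0.5198, 0.0535, 0.0764]
tcp_rot: [0.702, -0.702, -0.084, 0.084]
wrist_force: [-0.3, 0.1, 5.2]
gripper_width: 0.0578
```

```bash
python3 -c "
from h import *
st()"
```

```text
t 9.0167 q7 1.644 p [0.5198 0.0535 0.0764] yaw 103.57 axis [-0.e+00  1.e-04 -1.e+00] F [-0.35  0.1   5.21] M [ 0.006 -0.091 -0.019] w 0.0578
  F along jaw 0.18 across -0.31
```

jog_arm --pt "0 0 0 0 0 0.02 -0.35" --pt "0 0 0 0 0 0.02 -0.35" --pt "0 0 0 0 0 0.0 -0.35"

```text
time_s: 9.27
ee_pos: [0.5198, 0.0535, 0.0764]
tcp_rot: [0.7, -0.7, -0.098, 0.098]
wrist_force: [1.1, -0.5, 4.8]
gripper_width: 0.0578
```

```bash
python3 -c "
from h import *
st()"
```

```text
t 9.2667 q7 1.675 p [0.5198 0.0535 0.0764] yaw 105.86 axis [-1.e-04  0.e+00 -1.e+00] F [ 1.08 -0.45  4.78] M [ 0.041 -0.077  0.08 ] w 0.0578
  F along jaw -0.73 across 0.91
```

jog_arm --pt "0 0 0 0 0 0.0 -0.35"

```text
time_s: 9.35
ee_pos: [0.5198, 0.0535, 0.0764]
tcp_rot: [0.7, -0.7, -0.097, 0.097]
wrist_force: [0.2, -0.3, 5.5]
gripper_width: 0.0578
```

```bash
python3 -c "
from h import *
st()"
```

```text
t 9.35 q7 1.674 p [0.5198 0.0535 0.0764] yaw 105.78 axis [-1.e-04  1.e-04 -1.e+00] F [ 0.2  -0.29  5.47] M [ 0.006 -0.021 -0.036] w 0.0578
  F along jaw -0.33 across 0.11
```

Sensor noise is about 0.04, so there's no stop yet. I'll continue.

jog_arm --pt "0 0 0 0 0 0.02 -0.35" --pt "0 0 0 0 0 0.02 -0.35" --pt "0 0 0 0 0 0.0 -0.35"

```text
time_s: 9.6
ee_pos: [0.5198, 0.0535, 0.0764]
tcp_rot: [0.698, -0.698, -0.112, 0.112]
wrist_force: [0.5, 0.2, 4.4]
gripper_width: 0.0578
```

```bash
python3 -c "
from h import *
st()"
```

```text
t 9.6 q7 1.707 p [0.5198 0.0535 0.0764] yaw 108.15 axis [-0.e+00  1.e-04 -1.e+00] F [0.46 0.18 4.45] M [-0.012 -0.07   0.041] w 0.0578
  F along jaw 0.03 across 0.50
```

jog_arm --pt "0 0 0 0 0 0.02 -0.35" --pt "0 0 0 0 0 0.02 -0.35" --pt "0 0 0 0 0 0.0 -0.35"

```text
time_s: 9.85
ee_pos: [0.5198, 0.0535, 0.0764]
tcp_rot: [0.696, -0.696, -0.126, 0.126]
wrist_force: [-0.1, -0.5, 5.9]
gripper_width: 0.0578
```

```bash
python3 -c "
from h import *
st()"
```

```text
t 9.85 q7 1.738 p [0.5198 0.0535 0.0764] yaw 110.45 axis [-0.e+00  1.e-04 -1.e+00] F [-0.12 -0.55  5.93] M [-0.026 -0.088 -0.005] w 0.0578
  F along jaw -0.47 across -0.31
```

jog_arm --pt "0 0 0 0 0 0.02 -0.35" --pt "0 0 0 0 0 0.02 -0.35" --pt "0 0 0 0 0 0.0 -0.35"

```text
time_s: 10.1
ee_pos: [0.5198, 0.0535, 0.0764]
tcp_rot: [0.693, -0.693, -0.139, 0.139]
wrist_force: [0.5, 0.1, 5.4]
gripper_width: 0.0579
```

```bash
python3 -c "
from h import *
st()"
```

```text
t 10.1 q7 1.77 p [0.5198 0.0535 0.0764] yaw 112.74 axis [ 0.e+00  1.e-04 -1.e+00] F [0.53 0.09 5.43] M [-0.004 -0.028  0.013] w 0.0579
  F along jaw -0.12 across 0.52
```

jog_arm --pt "0 0 0 0 0 0.02 -0.35" --pt "0 0 0 0 0 0.02 -0.35" --pt "0 0 0 0 0 0.0 -0.35"

```text
time_s: 10.35
ee_pos: [0.5198, 0.0535, 0.0764]
tcp_rot: [0.69, -0.69, -0.153, 0.153]
wrist_force: [-0.0, 0.6, 4.0]
gripper_width: 0.0579
```

```bash
python3 -c "
from h import *
st()"
```

```text
t 10.35 q7 1.801 p [0.5198 0.0535 0.0764] yaw 115.03 axis [ 1.e-04  0.e+00 -1.e+00] F [-0.01  0.58  3.96] M [ 0.022 -0.062 -0.003] w 0.0579
  F along jaw 0.54 across 0.23
```

jog_arm --pt "0 0 0 0 0 0.02 -0.35" --pt "0 0 0 0 0 0.02 -0.35" --pt "0 0 0 0 0 0.0 -0.35"

```text
time_s: 10.6
ee_pos: [0.5198, 0.0535, 0.0764]
tcp_rot: [0.687, -0.687, -0.167, 0.167]
wrist_force: [-0.4, 0.4, 4.9]
gripper_width: 0.0581
```

```bash
python3 - <<'E'
from h import *
st()
c=cam("side");crop(c,270,390,110,230,5,"t2_side.png")
st()
E
```

```text
t 10.6 q7 1.833 p [0.5198 0.0535 0.0764] yaw 117.32 axis [ 1.e-04  1.e-04 -1.e+00] F [-0.42  0.42  4.9 ] M [0.016 0.011 0.022] w 0.0581
  F along jaw 0.56 across -0.18
t 10.65 q7 1.832 p [0.5198 0.0535 0.0764] yaw 117.26 axis [ 0.e+00  1.e-04 -1.e+00] F [0.88 0.49 4.26] M [-0.021 -0.013  0.017] w 0.0577
  F along jaw 0.04 across 1.01
```

View pics/t2_side.png

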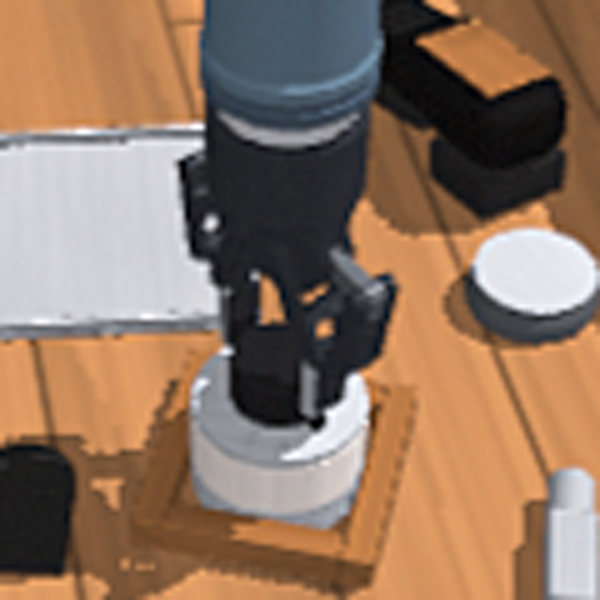

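The foot is now at crop (318,420), so it's still turning with the gripper. The cap has turned 52°.

jog_arm --pt "0 0 0 0 0 0.02 -0.35" --pt "0 0 0 0 0 0.02 -0.35" --pt "0 0 0 0 0 0.0 -0.35"

```text
time_s: 10.9
ee_pos: [0.5198, 0.0535, 0.0764]
tcp_rot: [0.684, -0.684, -0.181, 0.181]
wrist_force: [-0.1, 0.1, 5.9]
gripper_width: 0.0581
```

```bash
python3 -c "
from h import *
st()"
```

```text
t 10.9 q7 1.865 p [0.5198 0.0535 0.0764] yaw 119.61 axis [ 1.e-04  1.e-04 -1.e+00] F [-0.15  0.1   5.95] M [0.069 0.003 0.048] w 0.0581
  F along jaw 0.16 across -0.08
```

jog_arm --pt "0 0 0 0 0 0.02 -0.35" --pt "0 0 0 0 0 0.02 -0.35" --pt "0 0 0 0 0 0.0 -0.35"

```text
time_s: 11.15
ee_pos: [0.5198, 0.0535, 0.0764]
tcp_rot: [0.68, -0.68, -0.194, 0.194]
wrist_force: [0.7, 0.5, 5.1]
gripper_width: 0.0579
```

```bash
python3 -c "
from h import *
st()"
```

```text
t 11.15 q7 1.896 p [0.5198 0.0535 0.0764] yaw 121.91 axis [ 0.e+00  1.e-04 -1.e+00] F [0.68 0.49 5.15] M [ 0.053  0.002 -0.028] w 0.0579
  F along jaw 0.05 across 0.83
```

jog_arm --pt "0 0 0 0 0 0.02 -0.35" --pt "0 0 0 0 0 0.02 -0.35" --pt "0 0 0 0 0 0.0 -0.35"

```text
time_s: 11.4
ee_pos: [0.5198, 0.0535, 0.0764]
tcp_rot: [0.676, -0.676, -0.208, 0.208]
wrist_force: [0.4, 0.1, 4.2]
gripper_width: 0.0581
```

```bash
python3 -c "
from h import *
st()"
```

```text
t 11.4 q7 1.928 p [0.5198 0.0535 0.0764] yaw 124.2 axis [ 0.e+00  1.e-04 -1.e+00] F [0.44 0.14 4.19] M [-0.017  0.031  0.026] w 0.0581
  F along jaw -0.13 across 0.45
```

jog_arm --pt "0 0 0 0 0 0.02 -0.35" --pt "0 0 0 0 0 0.02 -0.35" --pt "0 0 0 0 0 0.0 -0.35"

```text
time_s: 11.65
ee_pos: [0.5198, 0.0535, 0.0764]
tcp_rot: [0.672, -0.672, -0.221, 0.221]
wrist_force: [-0.4, -0.0, 4.3]
gripper_width: 0.0583
```

```bash
python3 -c "
from h import *
st()"
```

```text
t 11.65 q7 1.959 p [0.5198 0.0535 0.0764] yaw 126.49 axis [ 0.e+00  1.e-04 -1.e+00] F [-0.44 -0.03  4.29] M [ 0.005 -0.033 -0.01 ] w 0.0583
  F along jaw 0.24 across -0.37
```

jog_arm --pt "0 0 0 0 0 0.02 -0.35" --pt "0 0 0 0 0 0.02 -0.35" --pt "0 0 0 0 0 0.0 -0.35"

```text
time_s: 11.9
ee_pos: [0.5198, 0.0535, 0.0764]
tcp_rot: [0.667, -0.667, -0.235, 0.235]
wrist_force: [-0.4, 0.4, 4.5]
gripper_width: 0.0578
```

```bash
python3 -c "
from h import *
st()"
```

```text
t 11.9 q7 1.991 p [0.5198 0.0535 0.0764] yaw 128.77 axis [ 1.e-04  1.e-04 -1.e+00] F [-0.37  0.38  4.49] M [ 0.01  -0.024  0.055] w 0.0578
  F along jaw 0.53 across -0.05
```

jog_arm --pt "0 0 0 0 0 0.02 -0.35" --pt "0 0 0 0 0 0.02 -0.35" --pt "0 0 0 0 0 0.0 -0.35"

```text
time_s: 12.15
ee_pos: [0.5198, 0.0534, 0.0764]
tcp_rot: [0.662, -0.662, -0.248, 0.248]
wrist_force: [0.5, -0.4, 5.6]
gripper_width: 0.0579
```

```bash
python3 -c "
from h import *
st()"
```

```text
t 12.15 q7 2.023 p [0.5198 0.0534 0.0764] yaw 131.05 axis [ 0.e+00  1.e-04 -1.e+00] F [ 0.46 -0.38  5.63] M [ 0.042 -0.059 -0.164] w 0.0579
  F along jaw -0.59 across 0.10
```

Mz = -0.164, which looks like the stop. I'll confirm with another reading.

jog_arm --pt "0 0 0 0 0 0 -0.35"

```text
time_s: 12.23
ee_pos: [0.5198, 0.0535, 0.0764]
tcp_rot: [0.662, -0.662, -0.247, 0.247]
wrist_force: [-0.3, 0.2, 5.3]
gripper_width: 0.0577
```

```bash
python3 -c "
from h import *
st()"
```

```text
t 12.2333 q7 2.021 p [0.5198 0.0535 0.0764] yaw 130.97 axis [ 0.e+00  1.e-04 -1.e+00] F [-0.26  0.24  5.28] M [ 0.064 -0.018 -0.123] w 0.0577
  F along jaw 0.36 across -0.04
```

jog_arm --pt "0 0 0 0 0 0.012 -0.35" --pt "0 0 0 0 0 0 -0.35"

```text
time_s: 12.4
ee_pos: [0.5198, 0.0535, 0.0764]
tcp_rot: [0.661, -0.661, -0.252, 0.252]
wrist_force: [1.0, 0.4, 4.7]
gripper_width: 0.0576
```

```bash
python3 -c "
from h import *
st()"
```

```text
t 12.4 q7 2.031 p [0.5198 0.0535 0.0764] yaw 131.7 axis [ 0.  0. -1.] F [1.02 0.41 4.66] M [ 0.014 -0.047 -0.208] w 0.0576
  F along jaw -0.37 across 1.04
```

The stop is confirmed: torque rises with angle, from 0.14 to 0.21. I'll ease off the spring a little, staying inside the window, and start lifting.

jog_arm --pt "0 0 0 0 0 -0.02 -0.35" --pt "0 0 0 0 0 -0.02 -0.35" --pt "0 0 0.1 0 0 0 -0.35" --pt "0 0 0.1 0 0 0 -0.35" --pt "0 0 0.1 0 0 0 -0.35" --pt "0 0 0 0 0 0 -0.35"

```text
time_s: 12.9
ee_pos: [0.5194, 0.0534, 0.0791]
tcp_rot: [0.666, -0.666, -0.238, 0.239]
wrist_force: [1.4, 0.8, -2.0]
gripper_width: 0.058
```

```bash
python3 -c "
from h import *
st()"
```

```text
t 12.9 q7 2.0 p [0.5194 0.0534 0.0791] yaw 129.39 axis [-8.e-04 -2.e-04 -1.e+00] F [ 1.43  0.81 -2.  ] M [ 0.02  -0.28  -0.108] w 0.058
  F along jaw -0.28 across 1.62
```

jog_arm --pt "0 0 0.1 0 0 0 -0.35" --pt "0 0 0.1 0 0 0 -0.35" --pt "0 0 0.1 0 0 0 -0.35" --pt "0 0 0 0 0 0 -0.35"

```text
time_s: 13.23
ee_pos: [0.5195, 0.0532, 0.0824]
tcp_rot: [-0.666, 0.666, 0.238, -0.238]
wrist_force: [-0.3, -0.8, -1.6]
gripper_width: 0.0578
```

```bash
python3 - <<'E'
from h import *
st()
c=cam("side");crop(c,270,390,110,230,5,"l_side.png")
E
```

```text
t 13.2333 q7 2.001 p [0.5195 0.0532 0.0824] yaw 129.37 axis [-7.e-04 -3.e-04 -1.e+00] F [-0.32 -0.84 -1.62] M [-0.124  0.023 -0.079] w 0.0578
  F along jaw -0.44 across -0.78
```

View pics/l_side.png

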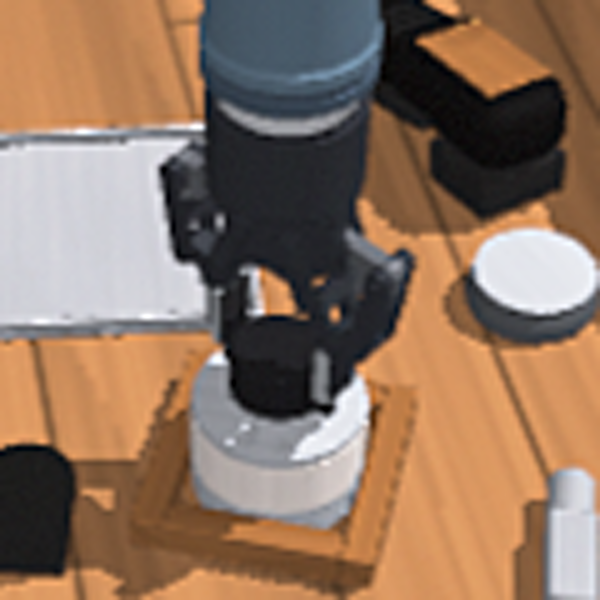

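The cap's lower edge (crop about (285,415)) has risen off the shoulder with the gripper, and the upward pull is small. I'll go on straight up.

jog_arm --pt "0 0 0.4 0 0 0 -0.35" --pt "0 0 0.4 0 0 0 -0.35" --pt "0 0 0.5 0 0 0 -0.35" --pt "0 0 0.5 0 0 0 -0.35" --pt "0 0 0.5 0 0 0 -0.35" --pt "0 0 0.5 0 0 0 -0.35" --pt "0 0 0.5 0 0 0 -0.35" --pt "0 0 0.5 0 0 0 -0.35" --pt "0 0 0.5 0 0 0 -0.35" --pt "0 0 0 0 0 0 -0.35"

```text
time_s: 14.12
ee_pos: [0.5205, 0.0535, 0.1265]
tcp_rot: [-0.666, 0.666, 0.239, -0.238]
wrist_force: [0.4, -0.2, -0.9]
gripper_width: 0.0579
```

```bash
python3 - <<'E'
from h import *
st()
c=cam("side");crop(c,270,390,110,230,5,"l2_side.png")
E
```

```text
t 14.1167 q7 2.011 p [0.5205 0.0535 0.1265] yaw 129.37 axis [ 1.7e-03  3.0e-04 -1.0e+00] F [ 0.38 -0.19 -0.93] M [ 0.023 -0.014  0.01 ] w 0.0579
  F along jaw -0.39 across 0.17
```

View pics/l2_side.png

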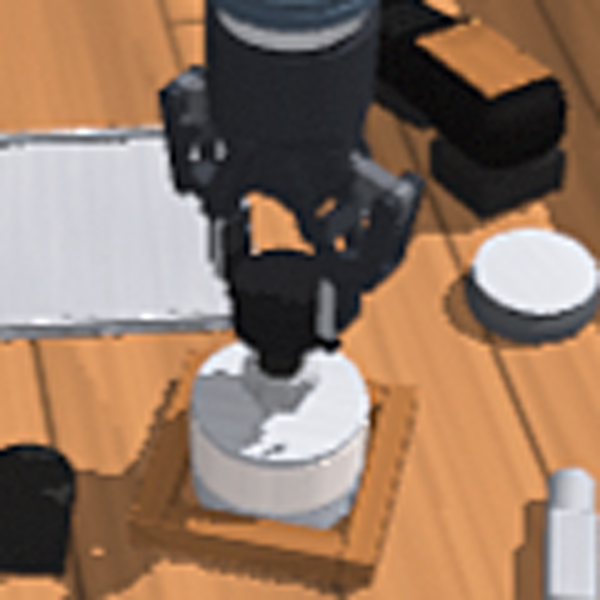

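jog_arm --pt "0 0 1 0 0 0 -0.35" --pt "0 0 1.5 0 0 0 -0.35" --pt "0 0 1.5 0 0 0 -0.35" --pt "0 0 1.5 0 0 0 -0.35" --pt "0 0 0.5 0 0 0 -0.35" --pt "-0.3 1 0 0 0 0 -0.35" --pt "-0.4 1.5 0 0 0 0 -0.35" --pt "-0.4 1.5 0 0 0 0 -0.35" --pt "-0.4 1.5 0 0 0 0 -0.35" --pt "-0.4 1.5 0 0 0 0 -0.35"

```text
time_s: 15.0
ee_pos: [0.4995, 0.1248, 0.1844]
tcp_rot: [0.666, -0.666, -0.238, 0.239]
wrist_force: [0.2, 0.4, -1.5]
gripper_width: 0.0578
```

jog_arm --pt "-0.5 1.5 0 0 0 0 -0.35" --pt "-0.5 1.5 0 0 0 0 -0.35" --pt "-0.5 1.5 0 0 0 0 -0.35" --pt "-0.5 1.5 0 0 0 0 -0.35" --pt "-0.5 1.5 0 0 0 0 -0.35" --pt "-0.5 1.5 0 0 0 0 -0.35" --pt "-0.4 1.5 0 0 0 0 -0.35" --pt "-0.4 1.5 0 0 0 0 -0.35" --pt "0 1 0 0 0 0 -0.35" --pt "0 0 0 0 0 0 -0.35"

```text
time_s: 15.83
ee_pos: [0.4615, 0.2564, 0.1848]
tcp_rot: [0.666, -0.665, -0.239, 0.24]
wrist_force: [-0.3, 0.2, -0.7]
gripper_width: 0.058
```

```bash
python3 - <<'E'
from h import *
st()
c=cam("side");crop(c,210,370,60,220,4,"m_side.png")
E
```

```text
t 15.8333 q7 1.594 p [0.4615 0.2564 0.1848] yaw 129.6 axis [-0.001   0.0011 -1.    ] F [-0.3   0.21 -0.73] M [-0.008  0.004 -0.006] w 0.058
  F along jaw 0.35 across -0.10
```

View pics/m_side.png

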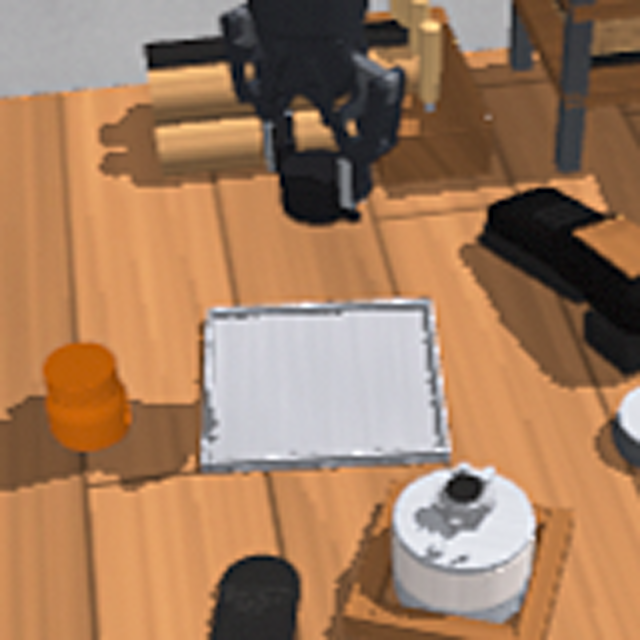

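The cap hangs level in the jaws at crop (318,190), the can's open neck shows at (465,490), and the tray is empty. I'll lower it.

jog_arm --pt "-0.2 1.2 0 0 0 0 -0.35" --pt "0 0 -1.5 0 0 0 -0.35" --pt "0 0 -2 0 0 0 -0.35" --pt "0 0 -2 0 0 0 -0.35" --pt "0 0 -2 0 0 0 -0.35" --pt "0 0 -2 0 0 0 -0.35" --pt "0 0 -2 0 0 0 -0.35" --pt "0 0 -1.5 0 0 0 -0.35" --pt "0 0 -1 0 0 0 -0.35" --pt "0 0 0 0 0 0 -0.35"

```text
time_s: 16.72
ee_pos: [0.4597, 0.2644, 0.0435]
tcp_rot: [-0.665, 0.666, 0.237, -0.239]
wrist_force: [-0.9, -0.5, -1.0]
gripper_width: 0.0576
```

jog_arm --pt "0 0 0 0 0 0 -0.35" --pt "0 0 0 0 0 0 -0.35"

```text
time_s: 16.88
ee_pos: [0.4616, 0.2658, 0.0462]
tcp_rot: [0.666, -0.666, -0.239, 0.238]
wrist_force: [-0.7, -0.0, -0.7]
gripper_width: 0.0578
```

```bash
python3 - <<'E'
from h import *
st()
c=cam("side");crop(c,230,350,90,190,5,"d_side.png")
E
```

```text
t 16.8833 q7 1.522 p [0.4616 0.2658 0.0462] yaw 129.35 axis [ 1.3e-03  8.0e-04 -1.0e+00] F [-0.73 -0.04 -0.71] M [-0.009 -0.045 -0.034] w 0.0578
  F along jaw 0.43 across -0.58
```

View pics/d_side.png

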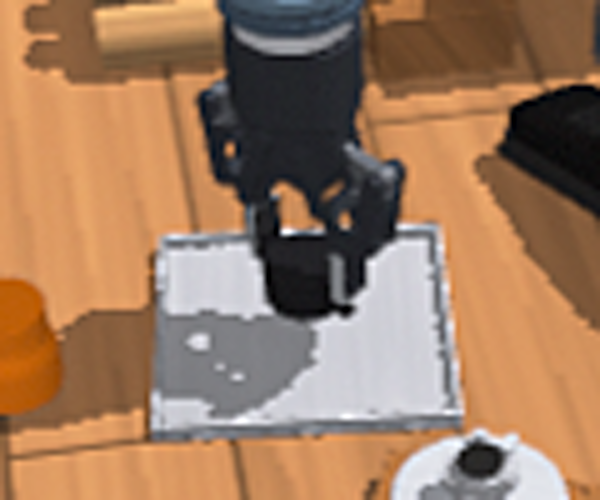

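The cap is over the tray's middle, level. I'll lower it gently now.

jog_arm --pt "-0.1 0.2 -0.5 0 0 0 -0.35" --pt "0 0 -0.5 0 0 0 -0.35" --pt "0 0 -0.5 0 0 0 -0.35" --pt "0 0 -0.5 0 0 0 -0.35" --pt "0 0 -0.4 0 0 0 -0.35" --pt "0 0 -0.2 0 0 0 -0.35" --pt "0 0 0 0 0 0 -0.35" --pt "0 0 0 0 0 0 -0.35" --pt "0 0 0 0 0 0 -0.35"

```text
time_s: 17.68
ee_pos: [0.4599, 0.2676, 0.0195]
tcp_rot: [0.666, -0.666, -0.238, 0.238]
wrist_force: [0.4, 0.1, -1.1]
gripper_width: 0.0578
```

jog_arm --pt "0 0 -0.1 0 0 0 -0.35" --pt "0 0 -0.1 0 0 0 -0.35" --pt "0 0 -0.1 0 0 0 -0.35" --pt "0 0 0 0 0 0 -0.35" --pt "0 0 0 0 0 0 -0.35"

```text
time_s: 18.1
ee_pos: [0.4598, 0.2674, 0.0163]
tcp_rot: [-0.666, 0.666, 0.238, -0.238]
wrist_force: [0.3, 0.8, -1.0]
gripper_width: 0.0577
```

jog_arm --pt "0 0 -0.05 0 0 0 -0.35" --pt "0 0 -0.05 0 0 0 -0.35" --pt "0 0 0 0 0 0 -0.35" --pt "0 0 0 0 0 0 -0.35"

```text
time_s: 18.43
ee_pos: [0.4598, 0.2675, 0.0154]
tcp_rot: [-0.666, 0.666, 0.238, -0.238]
wrist_force: [1.5, -0.3, -1.8]
gripper_width: 0.0576
```

jog_arm --pt "0 0 -0.05 0 0 0 -0.35" --pt "0 0 -0.05 0 0 0 -0.35" --pt "0 0 0 0 0 0 -0.35" --pt "0 0 0 0 0 0 -0.35"

```text
time_s: 18.77
ee_pos: [0.4599, 0.2675, 0.0145]
tcp_rot: [0.666, -0.666, -0.238, 0.238]
wrist_force: [-0.8, -0.0, 2.6]
gripper_width: 0.0579
```

jog_arm --pt "0 0 -0.05 0 0 0 -0.35" --pt "0 0 0 0 0 0 -0.35" --pt "0 0 0 0 0 0 -0.35"

```text
time_s: 19.02
ee_pos: [0.46, 0.2675, 0.0144]
tcp_rot: [-0.666, 0.666, 0.238, -0.238]
wrist_force: [-1.6, -0.3, 6.9]
gripper_width: 0.058
```

```bash
python3 - <<'E'
from h import *
st()
c=cam("side");crop(c,230,350,90,190,5,"e_side.png")
E
```

```text
t 19.0167 q7 1.508 p [0.46   0.2675 0.0144] yaw 129.37 axis [ 3.e-04  0.e+00 -1.e+00] F [-1.61 -0.28  6.92] M [-0.23   0.369 -0.019] w 0.058
  F along jaw 0.81 across -1.42
```

View pics/e_side.png

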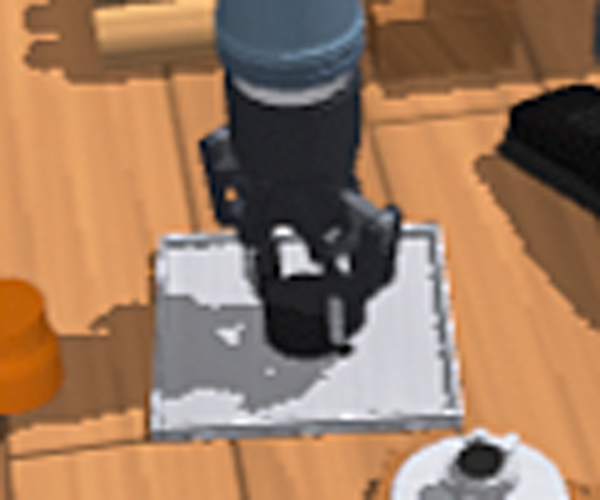

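The cap stands on the tray floor, with its lower edge at crop (310,350) and an upward force of 6.9 N. I'll open slowly and withdraw upwards.

jog_arm --pt "0 0 0 0 0 0 -0.4" --pt "0 0 0 0 0 0 -0.45" --pt "0 0 0 0 0 0 -0.5" --pt "0 0 0 0 0 0 -0.56" --pt "0 0 0 0 0 0 -0.65" --pt "0 0 0 0 0 0 -0.8" --pt "0 0 0 0 0 0 -1" --pt "0 0 0 0 0 0 -1" --pt "0 0 0 0 0 0 -1"

```text
time_s: 19.82
ee_pos: [0.4598, 0.2675, 0.0139]
tcp_rot: [0.666, -0.666, -0.238, 0.238]
wrist_force: [-0.4, -0.3, 0.1]
gripper_width: 0.0853
```

```bash
python3 -c "
from h import *
st()"
```

```text
t 19.8167 q7 1.508 p [0.4598 0.2675 0.0139] yaw 129.38 axis [ 1.e-04  1.e-04 -1.e+00] F [-0.43 -0.27  0.09] M [ 0.042  0.015 -0.003] w 0.0853
  F along jaw 0.07 across -0.51
```

jog_arm --pt "0 0 0.5 0 0 0 -1" --pt "0 0 1 0 0 0 -1" --pt "0 0 1.5 0 0 0 -1" --pt "0 0 2 0 0 0 -1" --pt "0 0 2.5 0 0 0 -1" --pt "0 0 3 0 0 0 -1" --pt "0 0 3 0 0 0 -1" --pt "0 0 3 0 0 0 -1" --pt "0 0 3 0 0 0 -1" --pt "0 0 0 0 0 0 -1"

```text
time_s: 20.65
ee_pos: [0.4628, 0.2695, 0.2157]
tcp_rot: [0.667, -0.665, -0.242, 0.234]
wrist_force: [1.3, -0.0, -0.3]
gripper_width: 0.0851
```

jog_arm --pt "0 0 3 0 0 0 -1" --pt "-1 3 0 0 0 0 -1" --pt "-1 3 0 0 0 0 -1" --pt "-1 3 0 0 0 0 -1" --pt "-1 3 0 0 0 0 -1" --pt "-1 3 0 0 0 0 -1" --pt "-1 3 0 0 0 0 -1" --pt "0 0 0 0 0 0 -1" --pt "0 0 0 0 0 0 -1" --pt "0 0 0 0 0 0 -1"

```text
time_s: 21.48
ee_pos: [0.4001, 0.4466, 0.239]
tcp_rot: [-0.665, 0.666, 0.238, -0.238]
wrist_force: [0.5, -0.2, 0.2]
gripper_width: 0.0852
```

```bash
python3 - <<'E'
from h import *
st()
c=cam("top");cv2.imwrite("pics/f_top.png",c["pixels"][:,:,::-1])
s=cam("side");cv2.imwrite("pics/f_side.png",s["pixels"][:,:,::-1])
for n,c in(("top",c),("side",s)):
    W=pts(c);z=W[...,2];near=np.hypot(W[...,0]-.46,W[...,1]-.2685)
    q=near<.018;m=(near<.045)&(z>.022)&(z<.06);p=W[m][:,:2].astype(np.float32)
    print(n,"top z",np.nanmedian(z[q]),"max z",np.nanmax(z[near<.045]),"rect",cv2.minAreaRect(p))
E
```

```text
t 21.4833 q7 1.246 p [0.4001 0.4466 0.239 ] yaw 129.36 axis [ 3.e-04 -9.e-04 -1.e+00] F [ 0.51 -0.2   0.16] M [-0.016  0.005  0.005] w 0.0852
  F along jaw -0.48 across 0.27
top top z 0.03328543436717406 max z 0.045256571231132484 rect ((0.45997291803359985, 0.26745718717575073), (0.05024959519505501, 0.06385883688926697), 71.6486587524414)
side top z 0.030043393914981308 max z 0.04167672780336244 rect ((0.460901141166687, 0.2658918499946594), (0.04910695552825928, 0.06720325350761414), 9.012410163879395)
```

View pics/f_top.png

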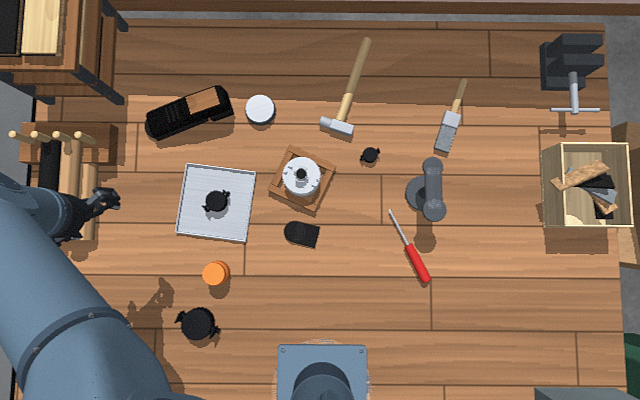

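View pics/f_side.png

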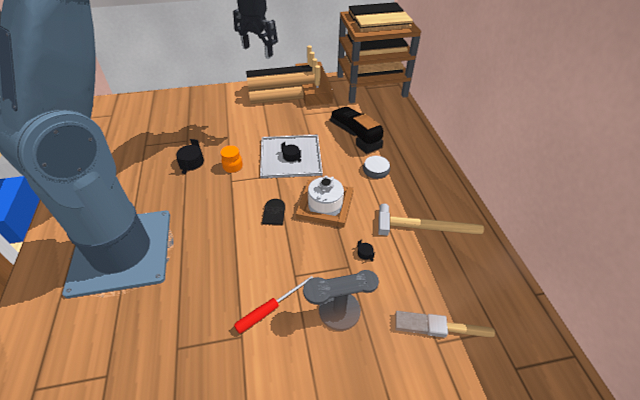

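The cap stands upright in the tray at (217,201) in the top view. Its top is at about 32 mm, where 32–33 is expected. The can is open at (301,174), everything else is where it was, and the gripper is clear.

```bash
python3 -c "
from h import *
print(order.sign_off())"
```

```text
the job is handed in; nothing more can be done
None
```

The cement can is open and its cap stands upright near the middle of the tray. I handed the job in about 21.5 s into the 72 s limit.

**What I did**
- **Squeeze:** I closed the fingers to 57.6–58.3 mm over the tabs (57 is fully squeezed).
- **Turn:** I turned the cap anticlockwise about 66°. The stop showed as 0.16, 0.12 and then 0.21 N m. I eased back about 2°.
- **Lift:** The cap came straight up with about 2 N of pull.
- **Set down:** I lowered it until the tray floor pushed back with 6.9 N, then opened the fingers and withdrew upwards.

**Last checks**
- **Cap:** The two cameras put its top at 33 and 30 mm, against 32–33 expected. That fits their usual 2–3 mm disagreement. Its measured centre is (0.460, 0.267).
- **Bystanders:** By eye, nothing else has moved in either picture.
- **Arm:** It was clear of everything, with the wrist force near zero.

No check failed. Single torque readings were noisy by about 0.04 N m, with one stray 0.08, so I confirmed the stop with repeated readings.

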